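# Set the guarded fan dial

## Robot

A 6-joint arm with a two-finger parallel gripper is mounted at the origin on the work surface. World frame = base frame: x ahead of the robot, y to its left, z up, the work surface at z = 0. Lengths are in mm, angles in degrees, forces in N, time in s.
With the tool pointing down it reaches from about 375 to 925 mm from the base axis. Payload 5.7 kg.
Tool frame: the origin (TCP) lies at the very end of the fingers, on their centre line; the grasp point (between the pads) lies 19 mm behind it; z points along the fingers, y is the line along which they close (so a half turn about z gives the same grasp; the last joint's range is limited). The gripper opens to 85 mm and grips with 20 to 120 N. Pads are 22 mm wide; open, the fingers measure 114 mm over their backs; the gripper's body (76 mm by 85 mm) begins 54 mm behind the grasp point. The pads swing forward as they close: fully open they stand 13 mm farther back than shut.
Start: joints at [65.082, 20.558, 86.54, -0, 72.909, -6.595], TCP at [188.617, 569.547, 207.067] pointing down, gripper open.
Joint ranges: [-170.27, 170.27], [-57.76, 135], [12.27, 136.19], [-55.21, 235.2], [11.17, 155.16], [-170.74, 170.74]. Speed limits (degrees/s): [136.94, 136.94, 180, 180, 180, 180].

## Interface

Orientations are given as [roll, pitch, yaw] about the fixed x, y, z axes, in that order (R = Rz(yaw) Ry(pitch) Rx(roll)).
In Python, from plant import bot gives the robot as it stands.
- The arm moves only by the shell command python3 -m inch 'ROWS' [FORCE]. ROWS is text: rows parted by semicolons, each of 7 numbers parted by spaces: the shift along the world's x, y, z in mm, then the turn, a rotation vector about the world's x, y, z in rad, then the closure, from 0 (fully open) to 1 (shut). In form: tx ty tz rx ry rz fingers; .... A call has 1 to 20 rows; each row shifts and turns the commanded pose from where the row before left it; what a row does not reach is not made up. A row lasts 1/8 s, in which the tool goes at most 62.5 mm and 10.7 degrees, less where a joint would pass 70% of its speed; a pose out of reach is approached as far as the arm can. A call with a gripper value outside its range is refused whole. The fingers move at their own pace and stop on an object; FORCE is the grip in N (left out, the last holds). Time passes only in rows, so rows that do not move let the fingers close. It gives the time, the measured TCP pose, the force, the opening and the grip force at its end, in the units of the state.
- bot.get_state(): the state, without advancing time (a new reading comes with each control period).
- bot.get_image(name): name is "side" or "top" or "wrist"; returns (picture, depth): 420x560x3 uint8, blue, green, red; 420x560 float32, mm along the optical axis (not along the pixel's ray), 0 where there is no reading.
- bot.camera_model(name): a dict with "camera_matrix" (3x3 intrinsics, pixels), "k1" (the pictures are not rectified: a ray, as slopes to the right and down, at radius r is drawn at 1 + k1 r^2 times it, then the intrinsics apply), "rvec" (rotation vector, rad) and "tvec" (3), from world to camera coordinates, as OpenCV has them; the wrist camera has in their place "tool_from_camera" (4x4, takes a point from camera to tool coordinates, whose origin is the TCP and whose axes are the flange's). Camera axes: x right, y down, z forward; pixel columns grow to the right and rows downward; lengths in mm; the calibration is good to about 2 mm. A picture is of the moment at which its call begins: read the wrist's pose just before it. camera_model takes no time and is no camera call.
- bot.close_job(): hands the job in; it is judged then, once.
The state is a dict: "t": time; "joint_pos": joint angles; "dq": joint speeds; "joint_efforts": joint torques, N m; "tcp_pos": TCP position; "orientation": TCP orientation; "force": force on the tool from outside, world axes, zero at the start; "ft_torque": the same for the moment, N m; "gripper_width": finger opening in mm; "grip_force": force on a finger pad.
Only numpy, scipy, OpenCV 4.12 (cv2) and the standard library are available. Lean on these libraries where they do the work, as an engineer would, in place of code of your own. Each camera call takes 0.05 s, during which the arm holds its last target. There are 200 camera calls.

## Task

The fume extractor's fan dial sits under a clear flip-up guard on the blue sloping control desk. Swing the guard all the way back by its orange tongue until it stays up by itself on its rests, then turn the dial so that its white pointer lines up with the yellow mark. Leave the guard standing open so the setting can be checked, and do not shift the yellow mark or the things lying around the desk.

Things in the scene. Friction and masses are not known exactly. Their poses are not given: they have to be found in the camera images.
- desk: Blue control desk, fixed: 235 mm deep (x), 220 mm wide (y), front edge 95 mm high, then a panel sloping up at 28 degrees to the hinge, 180 mm above the table, and a flat rear deck 174 mm high. Origin under its centre, on the table; the panel faces its -x, the robot's side.
- hinge_line (a point): Middle of the guard's hinge, on the panel's surface at its top edge, 43 mm towards the desk's +x from its origin; fixed. The axes are the panel's: x up the slope, y along the hinge, z square out of the panel (28 degrees from vertical, leaning to the robot's side).
- guard (a joint): Opening angle of the guard in rad about the hinge_line y axis: 0 shut on the panel, 2.0 right back on its stop, the free end up. It swings freely: let go below about 1.4 rad it falls shut, above about 1.7 rad it falls back to the stop and stays.
- hood_top (a point): Centre of the top face of the guard's clear hood, x -60, z 57 mm in the hinge_line frame when shut. Guard about 0.13 kg: 120 mm long from the hinge down the slope, 116 mm wide, 57 mm high off the panel, 3 mm walls, open underneath and at the hinge end. Turns with the guard; axes as hinge_line when shut.
- tongue (a point): Grip point of the orange tongue that sticks straight out of the hood's free end, level with its top: 46 mm long, 14 mm wide (along the hinge), 12 mm thick. On its middle line, 30 mm out from the hood; with the guard shut at x -150, z 51 mm in the hinge_line frame. Turns with the guard; pinched across its width it can pivot in the fingers.
- dial (a joint): Angle of the dial in rad about the panel's normal, growing clockwise as seen facing the panel; 0 when the white pointer points straight up the slope; stops at -1.4 and 1.4. It needs about 0.04 N m and stays where it is left.
- dial_grip (a point): Grip point of the black dial, on its axis: x -62, y 0, z 30 mm in the hinge_line frame. On a round skirt (54 mm diameter, up to 13 mm off the panel) stands a bar 46 mm long, 14 mm wide, up to 43 mm off the panel; a white pointer stripe marks one half of the bar. x points along the bar to the pointer end, y across it, z out of the panel.
- mark (a joint): Angle of the yellow mark in rad, counted as the dial's: the pointer is on the mark when both are equal. The mark is a 16 by 9 mm yellow bar on a flat grey ring (90 mm diameter, 3 mm thick) around the dial; the ring is stiff (0.4 N m) and is to be left alone.
- mark_point (a point): Middle of the yellow mark, 37 mm from the dial's axis; x points outwards from the dial's axis through the mark, z out of the panel.
- flask: Bystander: black drinking flask, 72 mm diameter, 207 mm high with its loop, upright; origin at the centre of its foot.
- meter: Bystander: yellow multimeter lying flat, 150 x 75 x 38 mm; origin at the centre of its underside.
- gear: Bystander: grey printed gear lying flat, 68 mm across, 16 mm thick; origin at the centre of its underside.
- driver: Bystander: screwdriver with a blue handle, 170 mm long, 26 mm thick, lying along its x axis; origin under its middle, on the table.

How it is judged (in metres and radians):
On the way, in this order (a step that is already met when the one before it is completed fails the run):
1. The guard rests open on its stop by itself, with the robot touching nothing (value of joint guard above 1.9 rad and contact force between each of the fingers, the arm and anything else below 0.1 N), for 0.3 s.
2. The dial's pointer is on the yellow mark, with the guard still open (angle between the x axis of dial_grip and the x axis of mark_point, either way round below 0.13 rad and value of joint guard above 1.8 rad), for 0.2 s.
At the end, for the whole second after the job is handed in: The guard stands open on its stop (over 1.9 rad) and the dial's pointer is at rest within 0.13 rad (about 7 degrees) of the yellow mark (angle between the x axis of dial_grip and the x axis of mark_point, either way round below 0.13 rad and value of joint guard above 1.9 rad and velocity of joint dial between -0.05 and 0.05 rad/s); the robot touches nothing.
It fails at once if The flask is moved more than 30 mm or tipped over (distance of flask from where it was at the start of the episode above 0.03 m or angle between flask's own z axis and vertical above 0.6 rad).
It fails at once if The multimeter is moved more than 30 mm or tipped over (distance of meter from where it was at the start of the episode above 0.03 m or angle between meter's own z axis and vertical above 0.6 rad).
It fails at once if The printed gear is moved more than 30 mm or tipped over (distance of gear from where it was at the start of the episode above 0.03 m or angle between gear's own z axis and vertical above 0.6 rad).
It fails at once if The screwdriver is moved more than 30 mm (distance of driver from where it was at the start of the episode above 0.03 m).
It fails at once if The yellow mark is shifted more than 6 mm (distance of mark_point from where it was at the start of the episode above 0.006 m).
It also fails if it takes over 48 s, if anything falls off the work surface, if the arm or the gripper's body presses on something with over 40 N, if the wrist force passes 120 N, or if a joint passes its speed limit or range.

## Working session

There is one attempt and no reset: what is moved stays moved. The work goes in short steps, Python scripts to look and compute and a shell command to move; the robot and the scene stay as the last step left them, time stands still between calls to the robot, and variables do not carry over. Pictures are saved under pics/ and viewed, at most 11 in all, crops included, and the job is handed in when it is done.

```bash
ls; mkdir -p pics; python3 - <<'E'
from plant import bot
import cv2,numpy as np
for n in("top","side"):
    p,d=bot.get_image(n); cv2.imwrite(f"pics/{n}0.png",p); np.save(f"pics/{n}0.npy",d)
    print(n,bot.camera_model(n))
print(bot.camera_model("wrist"))
print(bot.get_state())
E
```

```text
pics
top {'camera_matrix': array([[538.85942572,   0.        , 277.23914708],
       [  0.        , 538.85942572, 204.3405638 ],
       [  0.        ,   0.        ,   1.        ]]), 'k1': -0.003111142875301127, 'rvec': array([ 2.11955678, -2.16644748,  0.16446862]), 'tvec': array([  15.34545711,  580.18139354, 1333.61448409])}
side {'camera_matrix': array([[454.37337241,   0.        , 275.26386605],
       [  0.        , 454.37337241, 212.64459307],
       [  0.        ,   0.        ,   1.        ]]), 'k1': -0.0033080272911456803, 'rvec': array([ 2.29330784, -0.32161252,  0.1242515 ]), 'tvec': array([-541.76037989,  207.88386695, 1074.29676159])}
{'camera_matrix': array([[317.47080154,   0.        , 276.70340651],
       [  0.        , 317.47080154, 207.25166011],
       [  0.        ,   0.        ,   1.        ]]), 'k1': -0.04809784706785169, 'tool_from_camera': array([[-9.40820082e-04, -9.64402549e-01, -2.64436832e-01,
         6.59940754e+01],
       [ 9.99999162e-01, -6.72078647e-04, -1.10674799e-03,
         4.10832374e-01],
       [ 8.89628236e-04, -2.64437652e-01,  9.64402373e-01,
        -1.67659584e+02],
       [ 0.00000000e+00,  0.00000000e+00,  0.00000000e+00,
         1.00000000e+00]])}
{'t': 0.1, 'joint_pos': array([ 6.50821880e+01,  2.05955134e+01,  8.65944292e+01,  2.80982677e-04,
        7.29101516e+01, -6.59585592e+00]), 'dq': array([ 0.00777523, -0.07207396, -0.21536364,  0.0617785 ,  0.02833041,
        0.03618903]), 'joint_efforts': array([-1.04008275e-03, -5.28648913e+01, -2.79349834e+01, -2.51115544e-04,
        5.06606069e-03,  7.24477059e-05]), 'tcp_pos': array([188.34093946, 568.9546884 , 206.3090675 ]), 'orientation': array([-1.79900599e+02, -1.17640020e-02,  1.61677951e+02]), 'force': array([0.73374414, 0.13108777, 0.29885485]), 'ft_torque': array([-0.01534612,  0.005212  , -0.0057921 ]), 'grip_force': 0.0, 'gripper_width': 85.5352479867894}
```

View pics/top0.png

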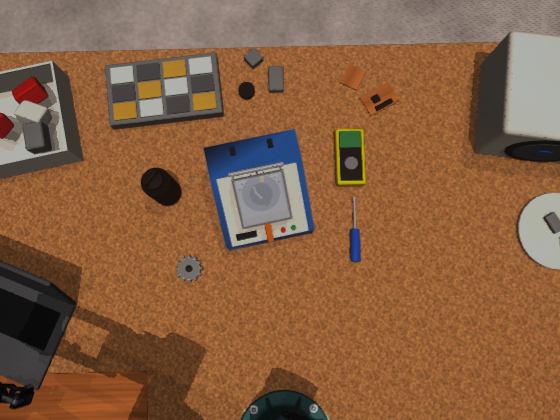

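View pics/side0.png

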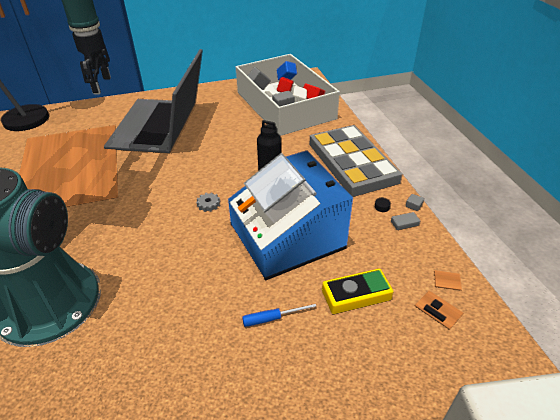

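The top view shows the desk's rear corners at (206,150) and (295,131) and its front corners at (230,249) and (313,232). The tongue is at (268,232) and the flask at (160,187), to the left of the desk. The side view confirms the guard is shut.

```bash
cat > h.py <<'E'
import cv2,numpy as np
from scipy.spatial.transform import Rotation as Ro
from plant import bot
def cam(n,st=None):
    m=bot.camera_model(n)
    if n=="wrist":
        T=np.eye(4);T[:3,:3]=Ro.from_euler('xyz',st['orientation'],degrees=True).as_matrix();T[:3,3]=st['tcp_pos']
        T=T@m['tool_from_camera'];return m,T[:3,:3],T[:3,3]
    R=cv2.Rodrigues(m['rvec'])[0];return m,R.T,-R.T@m['tvec']
def ray(c,uv):
    m,R,o=c;K=m['camera_matrix']
    d=cv2.undistortPoints(np.array([[uv]],float),K,np.array([m['k1'],0,0,0.]))[0,0]
    return o,R@np.array([d[0],d[1],1])
def onplane(c,uv,p,n):
    o,d=ray(c,uv);return o+d*((np.array(p)-o)@n)/(d@n)
def onz(c,uv,z): return onplane(c,uv,[0,0,z],np.array([0,0,1.]))
E
python3 - <<'E'
from h import *
c=cam("top")
p=cv2.imread("pics/top0.png");h=cv2.cvtColor(p,cv2.COLOR_BGR2HSV)
roi=np.zeros(p.shape[:2],np.uint8);roi[125:255,200:320]=255
b=cv2.inRange(h,(100,120,60),(125,255,255))&roi
k,_=cv2.findContours(b,0,1);k=np.vstack([x for x in k if cv2.contourArea(x)>30]);ap=cv2.approxPolyDP(cv2.convexHull(k),3,True)[:,0];print(ap.tolist())
for q in ap: print(q,onz(c,q,174).round(),onz(c,q,95).round())
o=cv2.inRange(h,(3,180,150),(15,255,255));o[:215]=0;o[250:]=0;o[:,:255]=0;o[:,276:]=0
ys,xs=np.nonzero(o);print(len(xs),xs.min(),xs.max(),ys.min(),ys.max())
f=cv2.fitLine(np.c_[xs,ys].astype(np.float32),2,0,.01,.01).ravel();print(f)
for yy in(ys.min(),ys.mean(),ys.max()):
    x=f[2]+(yy-f[3])*f[0]/f[1];print(yy,onz(c,(x,yy),160).round(1))
for n,q,z in(("flask",(150,175),207),("gear",(189,268),16),("driver",(355,230),13),("meter",(350,157),38)):print(n,onz(c,q,z).round())
cv2.imwrite("pics/crop1.png",cv2.resize(p[120:260,195:325],None,fx=4.2,fy=4.2,interpolation=2))
E
```

```text
[[294, 129], [313, 229], [229, 249], [206, 157], [228, 143]]
[294 129] [740. -40. 174.] [763. -44.  95.]
[313 229] [501. -78. 174.] [510. -83.  95.]
[229 249] [460. 115. 174.] [465. 122.  95.]
[206 157] [676. 168. 174.] [696. 178.  95.]
[228 143] [709. 116. 174.] [731. 123.  95.]
91 265 273 224 241
[2.1469471e-01 9.7668123e-01 2.6909891e+02 2.3254945e+02]
224 [516.9  27.3 160. ]
232.54945054945054 [496.9  23.3 160. ]
241 [477.1  19.4 160. ]
flask [629. 290. 207.]
gear [425. 232.  16.]
driver [ 513. -198.   13.]
meter [ 702. -189.   38.]
```

View pics/crop1.png

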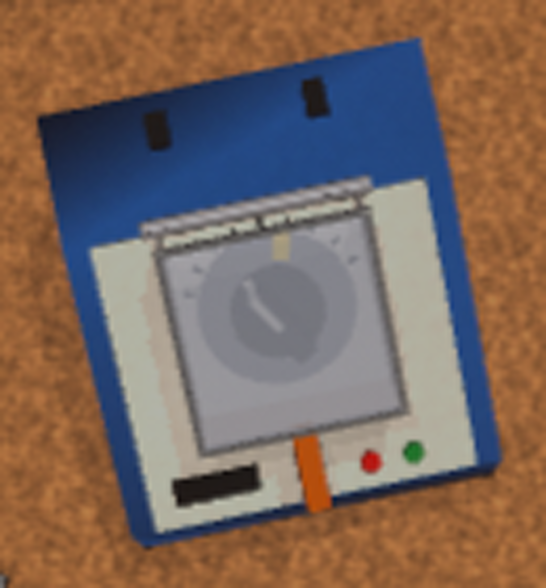

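```bash
python3 - <<'E'
from h import *
m,R,o=cam("top");d=np.load("pics/top0.npy")
v,u=np.mgrid[250:420,0:130];v=v.ravel();u=u.ravel();z=d[v,u]
K=m['camera_matrix'];P=o+(np.c_[(u-K[0,2])/K[0,0],(v-K[1,2])/K[1,1],np.ones(len(u))]*z[:,None])@R.T
P=P[z>0];P=P[P[:,2]>60]
for y in range(300,750,50):
    q=P[(P[:,1]>=y)&(P[:,1]<y+50)]
    if len(q): print(y,q.min(0).round(),q.max(0).round())
print(cam("side")[2], o)
E
```

```text
450 [160. 493. 292.] [179. 500. 344.]
500 [154. 500.  60.] [414. 550. 355.]
550 [362. 550.  60.] [434. 600. 226.]
600 [382. 600.  62.] [441. 650. 225.]
650 [405. 650.  61.] [423. 691. 135.]
[ 356.55228452 -776.54086777  872.17446214] [ 372.08794772    6.84882115 1406.01464339]
```

```bash
python3 -m inch '0 0 50 0 0 0 0;0 -10 50 0 0 0 0;20 -40 0 0 0 .04 0;25 -45 0 0 0 .05 0;25 -45 0 0 0 .05 0;25 -45 0 0 0 .05 0;25 -45 0 0 0 .05 0;25 -45 0 0 0 .05 0;25 -45 0 0 0 .05 0;25 -45 0 0 0 .05 0;25 -45 0 0 0 .05 0;25 -45 0 0 0 .05 0;25 -45 0 0 0 .03 0;25 -45 0 0 0 0 0;12 -10 -20 0 0 0 0;0 0 0 0 0 0 0;0 0 0 0 0 0 0' 40
python3 - <<'E'
from h import *
s=bot.get_state();p,d=bot.get_image("wrist");cv2.imwrite("pics/w1.png",p)
print(s['t'],s['tcp_pos'],s['orientation'])
E
```

```text
t: 2.22
tcp_pos: [494.9, 15.2, 287.2]
orientation: [180.0, -0.1, -168.5]
force: [0.1, -0.0, 0.1]
gripper_width: 85.6
grip_force: 0.0
2.225 [494.89877582  15.17724037 287.17361411] [ 1.79970207e+02 -5.08988136e-02 -1.68508191e+02]
```

View pics/w1.png

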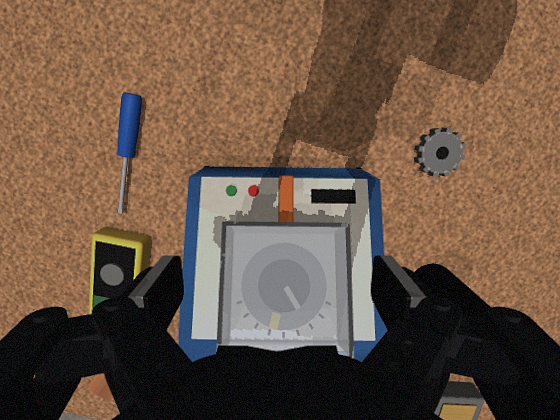

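Seen from the wrist camera, where up is towards the robot, the tongue runs from (286,222) at the hood to its tip at (286,176). The desk edges line up with the image axes, so the yaw is about right.

```bash
python3 - <<'E'
from h import *
st=dict(tcp_pos=np.array([494.9,15.2,287.2]),orientation=[179.97,-.05,-168.51])
c=cam("wrist",st);p=cv2.imread("pics/w1.png");h=cv2.cvtColor(p,cv2.COLOR_BGR2HSV)
o=cv2.inRange(h,(3,150,90),(18,255,255));m=np.zeros_like(o);m[170:228,272:302]=o[170:228,272:302]
k=max(cv2.findContours(m,0,1)[0],key=cv2.contourArea);print(cv2.boundingRect(k),cv2.minAreaRect(k))
x,y,w,h_=cv2.boundingRect(k);cx=x+w/2
print("tip",onz(c,(cx,y),152),"base",onz(c,(cx,y+h_),174))
b=cv2.inRange(h,(100,120,40),(125,255,255));b[160:]=b[160:]
for col in(220,250,320,350):
    r=np.nonzero(b[150:185,col])[0]+150;print(col,r.min(),r.max(),onz(c,(col,r.min()),95).round(1))
E
```

```text
(279, 176, 14, 46) ((285.5, 198.5), (45.0, 13.0), 90.0)
tip [479.12210812  20.81299516 152.        ] base [517.81651879  28.33022756 174.        ]
220 168 175 [494.1 -51.3  95. ]
250 167 176 [486.3 -17.9  95. ]
320 168 177 [471.6  60.4  95. ]
350 168 177 [464.7  94.   95. ]
```

```bash
python3 -m inch '-2 8 -30 0 0 0 0;0 0 -35 0 0 0 0.3;0 0 -35 0 0 0 0.3;0 0 -30 0 0 0 0.3;0 0 -23 0 0 0 0.3;0 0 0 0 0 0 0.3;0 0 0 0 0 0 1;0 0 0 0 0 0 1;0 0 0 0 0 0 1;0 0 0 0 0 0 1;0 0 0 0 0 0 1' 30
```

```text
t: 3.65
tcp_pos: [494.3, 23.6, 135.3]
orientation: [179.9, 0.1, -168.6]
force: [0.2, 4.3, 5.6]
gripper_width: 12.3
grip_force: 29.8
```

```bash
python3 -c "
import numpy as np
r=159.5;a=np.radians(-9.3+np.arange(0,113,7));p=np.c_[-r*np.cos(a),r*np.sin(a)];d=np.diff(p,axis=0)
for i,x in enumerate(d):print(i,x[0]*.98,x[0]*.198,x[1])
print(p[-1])"
```

```text
0 -1.9286588687910233 -0.3896678122659415 19.37478855704282
1 0.3996859668117463 0.08075287900890385 19.470213035434806
2 2.7220724052391194 0.5499697308544343 19.27538148287221
3 5.003879013806431 1.0109878007486464 18.793198389051632
4 7.211089311625617 1.4569343711243594 18.03085199329795
5 9.310798876985325 1.88116140575826 16.999707124472664
6 11.271705876490653 2.277344656678724 15.715135777551865
7 13.064577703301978 2.6395779441365224 14.196287952587227
8 14.66268676797219 2.9624612041413205 12.465806172313222
9 16.042208945243836 3.2411809909778366 10.54948793428494
10 17.18257873688336 3.471582234594802 8.475901129609014
11 18.066795855891378 3.6502301831290747 6.275958161486557
12 18.681678661625305 3.7744616071447044 3.98245511248183
13 19.018060667700663 3.8424245022497256 1.629582830469758
14 19.07092719318966 3.8531056982158702 -0.7475827781547935
15 18.839490119963813 3.8063459630130967 -3.113603649451477
[ 35.06546959 155.59775976]
```

```bash
python3 -m inch '-1 0 10 0 0 0 1;-1 0 9.5 0 0 0 1;0.5 0 19.5 0 0 0 1;2.5 0.5 19.5 0 0 0 1;5 1 19 0 0 0 1;7 1.5 18 0 0 0 1;9.5 2 17 0 0 0 1;11.5 2.5 15.5 0 0 0 1;13 2.5 14 0 0 0 1;0 0 0 0 0 0 1'
```

```text
t: 4.9
tcp_pos: [542.0, 32.3, 277.6]
orientation: [-179.9, 0.2, -168.5]
force: [-0.5, -0.5, 0.2]
gripper_width: -0.1
grip_force: 0.0
```

```bash
python3 - <<'E'
from h import *
a=bot.get_image("wrist")[0];b=bot.get_image("side")[0]
cv2.imwrite("pics/w2.png",np.hstack([cv2.resize(a,(400,300)),cv2.resize(b[120:300,170:410],(400,300))]))
E
```

```text
(no output)
```

View pics/w2.png

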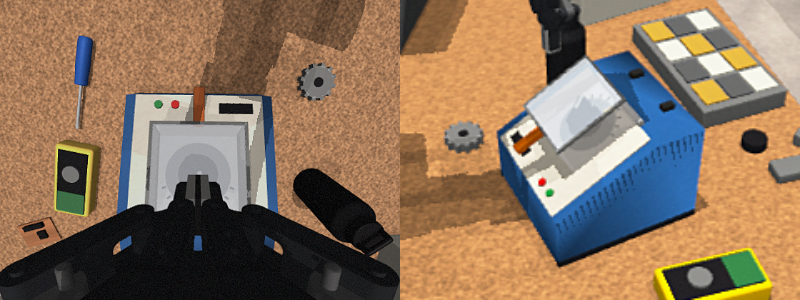

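The guard is shut again: the tongue slipped out of the fingers. I'll grip it a bit deeper and harder, then check again early in the lift.

```bash
python3 -m inch '-24 -5 0 0 0 0 0.3;-25 -5 0 0 0 0 0.3;0 0 -30 0 0 0 0.3;0 0 -40 0 0 0 0.3;0 0 -40 0 0 0 0.3;0 0 -36 0 0 0 0.3;0 0 0 0 0 0 0.3;0 0 0 0 0 0 1;0 0 0 0 0 0 1;0 0 0 0 0 0 1;0 0 0 0 0 0 1' 100; python3 -m inch '-1 0 10 0 0 0 1;-1 0 9.5 0 0 0 1'
python3 - <<'E'
from h import *
b=bot.get_image("side")[0]
cv2.imwrite("pics/s3.png",cv2.resize(b[150:270,200:360],(800,600)))
E
```

```text
t: 6.38
tcp_pos: [492.6, 23.3, 131.9]
orientation: [180.0, 0.2, -168.6]
force: [-0.5, 2.6, 8.3]
gripper_width: 9.8
grip_force: 98.2
t: 6.62
tcp_pos: [491.4, 23.1, 150.8]
orientation: [180.0, 0.2, -168.6]
force: [12.6, 6.3, -4.8]
gripper_width: 10.1
grip_force: 98.0
```

View pics/s3.png

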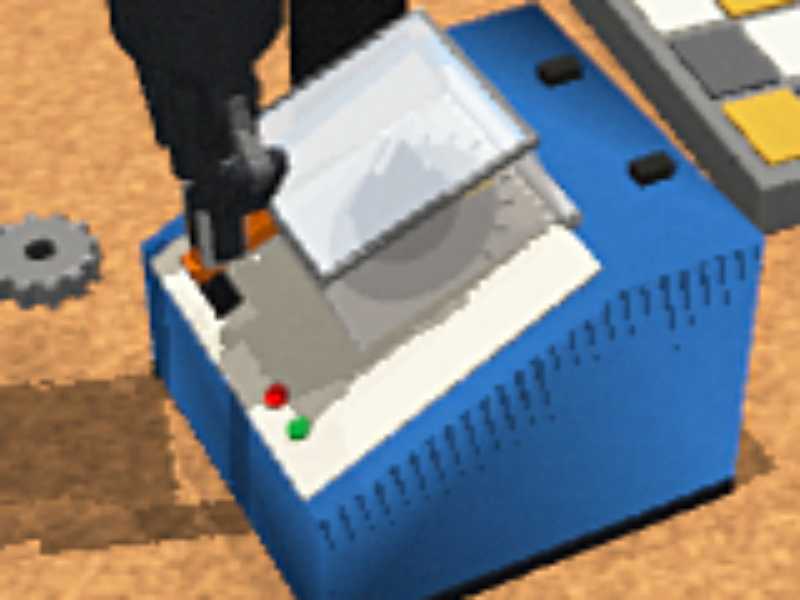

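The guard is lifting with the tongue held between the fingers, so I'll carry on round the arc.

```bash
python3 -m inch '1.5 0 19.5 0 0 0 1;3 0.5 19.5 0 0 0 1;5 1 19 0 0 0 1;7 1.5 18 0 0 0 1'; python3 -m inch '9.5 2 17 0 0 0 1;11.5 2.5 15.5 0 0 0 1;13 2.5 14 0 0 0 1;14.5 3 12.5 0 0 0 1'
```

```text
t: 7.18
tcp_pos: [516.1, 27.8, 228.4]
orientation: [180.0, 1.2, -168.6]
force: [37.2, 12.1, -23.9]
gripper_width: 8.8
grip_force: 98.0
t: 7.68
tcp_pos: [563.4, 37.1, 281.9]
orientation: [180.0, 0.8, -168.5]
force: [35.0, 6.0, -52.1]
gripper_width: 6.0
grip_force: 96.6
```

```bash
python3 - <<'E'
from h import *
b=bot.get_image("side")[0]
cv2.imwrite("pics/s4.png",cv2.resize(b[110:230,210:370],(800,600)))
s=bot.get_state();print(s['force'],s['ft_torque'],s['gripper_width'])
E
```

```text
[ 30.82812351   6.43564215 -43.05148434] [ 1.07210973 -5.00294308  0.18786612] 5.592386388634259
```

View pics/s4.png

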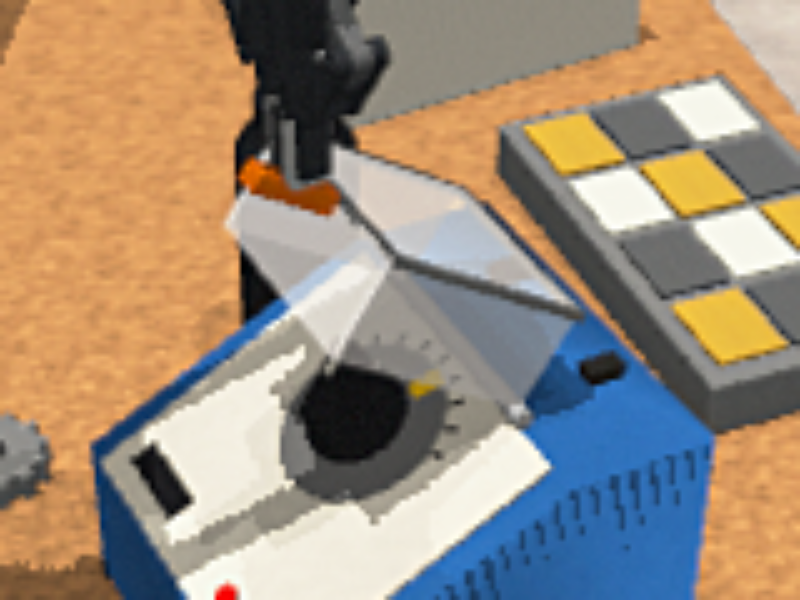

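The guard is about 60° open. The tongue has slid to the fingertips, and the arm is pulling outwards along the radius. I'll relieve that pull, then continue in short steps with the tool turning along with the guard.

```bash
python3 -m inch '5 1 -4 0 0 0 1;12 2.5 9 -.014 .069 0 1'; python3 -m inch '13 2.5 7.5 -.014 .069 0 1;13.5 2.5 6 -.014 .069 0 1'
```

```text
t: 7.98
tcp_pos: [571.2, 38.6, 287.2]
orientation: [-180.0, -4.2, -168.5]
force: [11.7, 0.0, -23.0]
gripper_width: 5.6
grip_force: 105.4
t: 8.22
tcp_pos: [598.5, 43.8, 301.3]
orientation: [-180.0, -12.3, -168.5]
force: [4.0, -0.6, -18.4]
gripper_width: 5.9
grip_force: 103.8
```

```bash
python3 -m inch '14 3 4 -.014 .069 0 1;14.5 3 3 -.014 .069 0 1'; python3 -m inch '14.5 3 1.5 -.014 .069 0 1;15 3 0 -.014 .069 0 1;14 3 -2 -.014 .069 0 1'
```

```text
t: 8.48
tcp_pos: [626.5, 49.1, 308.5]
orientation: [-179.9, -20.5, -168.6]
force: [0.6, -3.4, -15.7]
gripper_width: 5.9
grip_force: 103.4
t: 8.85
tcp_pos: [669.9, 57.4, 307.4]
orientation: [-179.9, -32.6, -168.7]
force: [-2.1, -7.9, -12.7]
gripper_width: 6.1
grip_force: 101.5
```

```bash
python3 -m inch '10 2 -2 -.014 .069 0 1;0 0 0 0 0 0 1'; python3 -m inch '0 0 0 0 0 0 0.2;0 0 0 0 0 0 0.2;0 0 0 0 0 0 0.2;0 0 0 0 0 0 0.2'
python3 - <<'E'
from h import *
b=bot.get_image("side")[0]
cv2.imwrite("pics/s5.png",cv2.resize(b[60:240,210:450],(800,600)))
E
```

```text
t: 9.1
tcp_pos: [680.7, 59.5, 303.8]
orientation: [-179.9, -36.7, -168.7]
force: [-3.1, -5.9, -11.5]
gripper_width: 4.0
grip_force: 97.7
t: 9.6
tcp_pos: [680.0, 61.2, 308.4]
orientation: [-180.0, -36.2, -168.5]
force: [0.6, 0.6, 0.1]
gripper_width: 68.4
grip_force: 0.0
```

View pics/s5.png

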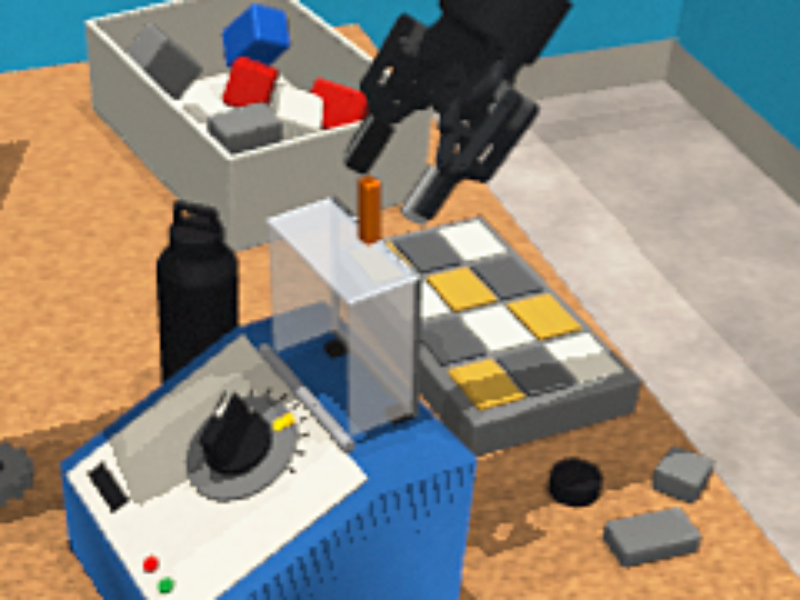

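The guard stands open on its rests and is free of the fingers. The dial at (235,430) and the yellow mark at (285,422) are now uncovered. I'll back off and move to look straight down the panel's normal.

```bash
python3 -m inch '21 4 32 0 0 0 0.2;21 4 32 0 0 0 0.2;0 0 50 0 0 0 0.2;-20 -4 12 .028 -.137 0 0.2;-40 -8 0 .028 -.137 0 0.2;-40 -8 0 .028 -.137 0 0.2;-45 -9 0 .028 -.137 0 0.2;-45 -9 0 .028 -.137 0 0.2;-6 -1 -30 .028 -.137 0 0.2;0 0 -40 .028 -.137 0 0.2;0 0 -40 .028 -.137 0 0.2;0 0 -39 0 0 0 0.2;0 0 0 0 0 0 0.2;0 0 0 0 0 0 0.2'
python3 - <<'E'
from h import *
s=bot.get_state();print(s['tcp_pos'],s['orientation'])
p,d=bot.get_image("wrist");cv2.imwrite("pics/w6.png",p);np.savez("pics/w6.npz",d=d,t=s['tcp_pos'],o=s['orientation'])
p,d=bot.get_image("side");cv2.imwrite("pics/side6.png",p);np.save("pics/side6.npy",d)
E
```

```text
t: 11.4
tcp_pos: [501.1, 26.3, 271.9]
orientation: [-179.8, 28.3, -168.4]
force: [0.0, 0.4, 1.6]
gripper_width: 68.2
grip_force: 0.0
[501.11716771  26.30170145 271.92204811] [-179.82000012   28.25489005 -168.44930219]
```

View pics/w6.png

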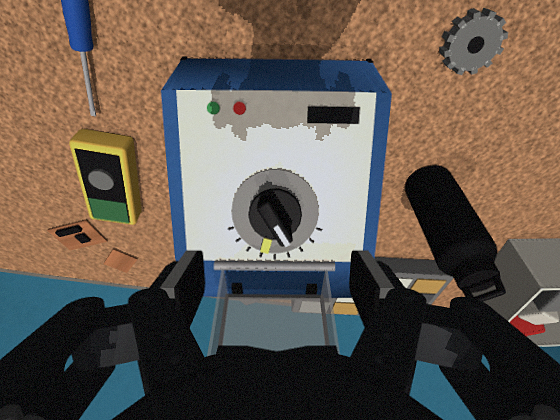

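The ring is centred near (275,210). The yellow mark is at (266,245), and the white pointer runs from about (276,228) to (288,247). I'll check the panel plane with the depth picture, then get the dial centre and the two angles.

```bash
python3 - <<'E'
from h import *
f=np.load("pics/w6.npz");st=dict(tcp_pos=f['t'],orientation=f['o']);c=cam("wrist",st);d=f['d'];p=cv2.imread("pics/w6.png");h=cv2.cvtColor(p,cv2.COLOR_BGR2HSV)
def P(u,v):
    o,r=ray(c,(u,v)); return o+r*d[v,u]
pts=np.array([P(u,v) for v in range(110,255,6) for u in list(range(190,228,6))+list(range(325,365,6)) if d[v,u]>0])
m=np.median(pts,0);pts=pts[np.linalg.norm(pts-m,axis=1)<150];ce=pts.mean(0)
n=np.linalg.svd(pts-ce)[2][2];n*=np.sign(n[2]);print("panel n",n,"resid",np.abs((pts-ce)@n).mean(),"tilt",np.degrees(np.arccos(n[2])),"yaw",np.degrees(np.arctan2(-n[1],-n[0])))
print("depth-panel z at hinge pt", ce[2]-((np.array([648.6,54.9])-ce[:2])@n[:2])/n[2])
psi=np.radians(11.5);n0=np.array([-np.sin(.4887)*np.cos(psi),-np.sin(.4887)*np.sin(psi),np.cos(.4887)])
H=np.array([648.6,54.9,180]);ux=np.array([np.cos(.4887)*np.cos(psi),np.cos(.4887)*np.sin(psi),np.sin(.4887)]);uy=np.array([-np.sin(psi),np.cos(psi),0])
def loc(q):return np.array([(q-H)@ux,(q-H)@uy,(q-H)@n0]).round(1)
# ring
g=cv2.inRange(h,(0,0,70),(180,40,170));cv2.imwrite("pics/g.png",g)
roi=np.zeros_like(g);roi[160:262,225:325]=g[160:262,225:325]
k=max(cv2.findContours(roi,0,1)[0],key=cv2.contourArea);k2=k[:,0];print("ring ell",cv2.fitEllipse(cv2.convexHull(k)),cv2.boundingRect(k))
y=cv2.inRange(h,(22,120,120),(35,255,255));y[:225]=0;y[260:]=0;y[:,:250]=0;y[:,285:]=0;yu=np.argwhere(y>0).mean(0)[::-1]
w=cv2.inRange(h,(0,0,190),(180,60,255));w[:222]=0;w[250:]=0;w[:,:270]=0;w[:,297:]=0
nl,lab,sta,cen=cv2.connectedComponentsWithStats(w);print(sta.tolist(),cen.round(1).tolist())
print("yellow px",yu,(y>0).sum())
ell=cv2.fitEllipse(cv2.convexHull(k))[0]
for nm,q,z in(("ring",ell,3),("mark",yu,4)):
    X=onplane(c,q,H+z*n0,n0);print(nm,X.round(1),loc(X))
    X=onplane(c,q,ce+z*n,n);print("  on depth plane",X.round(1),loc(X))
for i in range(1,nl):
    a,b=np.nonzero(lab==i)
    if len(a)>15:
        X=[onplane(c,(u,v),H+43*n0,n0) for u,v in zip(b,a)];L=np.array([loc(q) for q in X]);l=cv2.fitLine(L[:,:2].astype(np.float32),2,0,.01,.01).ravel();print("white",L.min(0),L.max(0),l, np.degrees(np.arctan2(-l[1],l[0])))
print("depth at dial top", loc(P(276,208)),loc(P(265,200)))
cv2.imwrite("pics/c7.png",cv2.resize(p[160:262,225:325],(600,600),interpolation=2))
E
```

```text
panel n [-0.46069366 -0.0876303   0.88322267] resid 0.6017160256853978 tilt 27.966410067128926 yaw 10.76979052397283
depth-panel z at hinge pt 182.36794593174045
ring ell ((274.4821472167969, 214.0365753173828), (89.03262329101562, 93.50930786132812), 1.1598544120788574) (231, 168, 88, 90)
[[0, 0, 560, 420, 235085], [274, 226, 16, 21, 112], [294, 249, 3, 1, 3]] [[279.5, 209.5], [281.2, 236.0], [295.0, 249.0]]
yellow px [265.50434783 245.20869565] 115
ring [595.1  42.2 154.2] [-60.6  -1.8   3. ]
  on depth plane [593.6  41.9 155.8] [-61.3  -1.8   5.1]
mark [626.3  38.8 171.2] [-26.2 -11.4   4. ]
  on depth plane [624.5  38.5 172.7] [-27.1 -11.3   6.2]
white [-61.2  -1.8  43. ] [-41.5  12.2  43. ] [  0.8591099    0.51179117 -51.469643     4.928571  ] -30.78321
depth at dial top [-74.2  -0.   28. ] [-84.4 -10.   37.4]
```

View pics/c7.png

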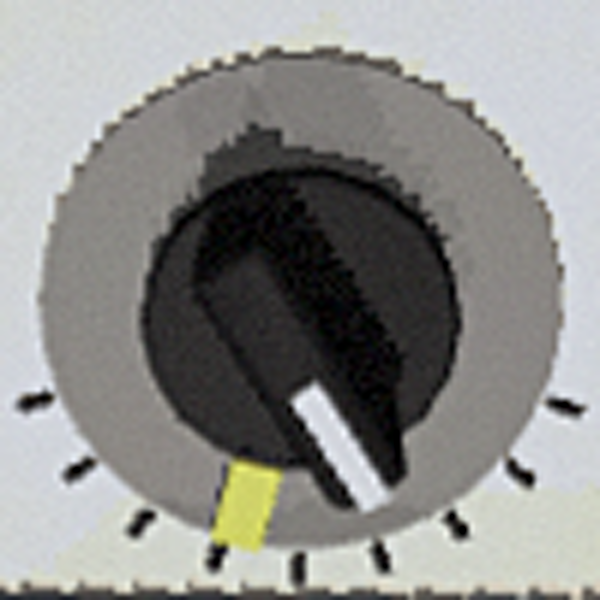

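```bash
cat > d.py <<'E'
from h import *
psi=np.radians(11.3);t=np.radians(28)
n=np.array([-np.sin(t)*np.cos(psi),-np.sin(t)*np.sin(psi),np.cos(t)]);ux=np.array([np.cos(t)*np.cos(psi),np.cos(t)*np.sin(psi),np.sin(t)]);uy=np.cross(n,ux)
H=np.array([648.6,54.9,181])
s=bot.get_state();R=Ro.from_euler('xyz',s['orientation'],degrees=True)
def go(ang,z):  # ang: clockwise dial angle deg ; tool x = - pointer direction
    a=np.radians(ang);px=np.cos(a)*ux-np.sin(a)*uy
    D=Ro.from_matrix(np.c_[-px,np.cross(-n,-px),-n])
    return (D*R.inv()).as_rotvec().round(3),(H-61.5*ux-1.2*uy+z*n-s['tcp_pos']).round(1)
E
python3 - <<'E'
from d import *
print("n",n,go(-31,80),go(-31,17),"local",[(s['tcp_pos']-H)@k for k in(ux,uy,n)])
E
```

```text
n [-0.4603707  -0.09199114  0.88294759] (array([-0.248, -0.044,  0.474]), array([ 57.1,   9.5, -49.7])) (array([-0.248, -0.044,  0.474]), array([  86.1,   15.3, -105.3])) local [np.float64(-89.27398086268833), np.float64(0.7055923863199095), np.float64(151.00391740094324)]
```

Next I'll move to 80 mm off the panel in line with the bar, and correct from there.

```bash
python3 -m inch '12 2 -10 -.062 -.011 .118 0.3;15 2.5 -13 -.062 -.011 .118 0.3;15 2.5 -13 -.062 -.011 .118 0.3;15 2.5 -13 -.062 -.011 .118 0.3;0 0 0 0 0 0 0.3;0 0 0 0 0 0 0.3'
python3 - <<'E'
from d import *
print(go(-31,80),go(-31,17),s['gripper_width'])
E
```

```text
t: 12.25
tcp_pos: [556.8, 36.2, 221.7]
orientation: [-164.8, 23.6, -134.8]
force: [0.6, 0.1, 0.0]
gripper_width: 59.6
grip_force: 0.0
(array([-0.   , -0.003,  0.005]), array([ 2. , -0.4,  1.1])) (array([-0.   , -0.003,  0.005]), array([ 31. ,   5.4, -54.5])) 59.588408382153965
```

```bash
python3 -m inch '9 1.5 -13 0 0 0 0.3;8 1.5 -15 0 0 0 0.3;7 1.5 -13.5 0 0 0 0.3;7 1 -13 0 0 0 0.3;0 0 0 0 0 0 0.3;0 0 0 0 0 0 1;0 0 0 0 0 0 1;0 0 0 0 0 0 1;0 0 0 0 0 0 1' 30
python3 - <<'E'
from d import *
print(go(-31,17),go(15,17),s['force'])
E
```

```text
t: 13.38
tcp_pos: [586.6, 42.3, 166.5]
orientation: [-164.9, 23.6, -134.7]
force: [-3.4, 4.4, 4.8]
gripper_width: 12.1
grip_force: 29.4
(array([-0.001, -0.004,  0.003]), array([ 1.1, -0.8,  0.7])) (array([ 0.368,  0.07 , -0.707]), array([ 1.1, -0.8,  0.7])) [-3.42679591  4.41851937  4.82157747]
```

```bash
python3 -m inch '0 0 0 .0465 .0093 -.0895 1;0 0 0 .0465 .0093 -.0895 1;0 0 0 .0465 .0093 -.0895 1;0 0 0 .0465 .0093 -.0895 1;0 0 0 .0465 .0093 -.0895 1;0 0 0 .0465 .0093 -.0895 1;0 0 0 .0465 .0093 -.0895 1;0 0 0 .0465 .0093 -.0895 1;0 0 0 0 0 0 1'
python3 -m inch '0 0 0 0 0 0 0.3;0 0 0 0 0 0 0.3;0 0 0 0 0 0 0.3;-10 -2 18 0 0 0 0.3;-20 -4 38 0 0 0 0.3;-22 -5 42 0 0 0 0.3;-15 -2 20 0 0 0 .3;0 0 0 0 0 0 .3;0 0 0 0 0 0 .3'
python3 - <<'E'
from d import *
print(go(15.5,17))
p,dd=bot.get_image("wrist");cv2.imwrite("pics/w8.png",p);np.savez("pics/w8.npz",t=s['tcp_pos'],o=s['orientation'])
E
```

```text
t: 14.5
tcp_pos: [587.2, 41.0, 166.6]
orientation: [171.9, 26.7, 173.7]
force: [-4.4, -3.4, 4.5]
gripper_width: 12.2
grip_force: 29.5
t: 15.62
tcp_pos: [520.2, 28.7, 283.2]
orientation: [171.9, 26.6, 173.8]
force: [-0.1, 0.1, -0.0]
gripper_width: 59.6
grip_force: 0.0
(array([-0.001, -0.005,  0.001]), array([  67.5,   12.8, -116.1]))
```

View pics/w8.png

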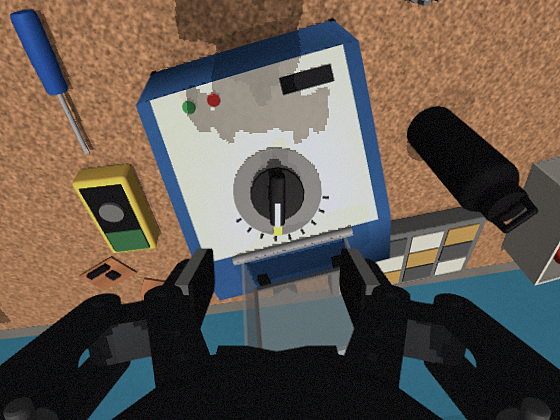

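The pointer, running from (278,205) to (278,228), lies on the mark at (278,232). The guard is still open and nothing is touched. I'll do one numeric check before handing in.

```bash
python3 - <<'E'
from d import *
f=np.load("pics/w8.npz");c=cam("wrist",dict(tcp_pos=f['t'],orientation=f['o']));h=cv2.cvtColor(cv2.imread("pics/w8.png"),cv2.COLOR_BGR2HSV)
def pts(m,z):
    X=np.array([onplane(c,(u,v),H+z*n,n)-H for v,u in np.argwhere(m>0)]);return np.c_[X@ux,X@uy]
y=cv2.inRange(h,(22,120,120),(35,255,255));y[:222]=0;y[245:]=0;y[:,:265]=0;y[:,292:]=0
w=cv2.inRange(h,(0,0,190),(180,60,255));w[:200]=0;w[229:]=0;w[:,:270]=0;w[:,287:]=0
m=pts(y,4).mean(0)-[-61.5,-1.2];W=pts(w,43);l=cv2.fitLine(W.astype(np.float32),2,0,.01,.01).ravel()
print("mark",np.degrees(np.arctan2(-m[1],m[0])),np.hypot(*m),"pointer",np.degrees(np.arctan(-l[1]/l[0])),len(W),W.mean(0))
E
```

```text
mark 16.05282549094796 39.65525331113656 pointer 15.606724 120 [-50.98783418  -5.02093885]
```

```bash
python3 -c "
from plant import bot
print(bot.close_job())"
```

```text
the job is handed in; nothing more can be done
None
```

The job is handed in: in the last picture the guard stands open on its rests, and the dial's pointer measures 15.6° against the yellow mark's 16.1°; the first lift slipped and the guard fell shut, but the second held, and no verdict came back.

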